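# Dose check of a disinfecting unit through its test slot

### The job

Get the instrument disinfecting unit ready for a dose check: first press both of its hinged covers down until they click and stay shut. Then take the flat-bladed dose wand out of its holder (not the round probe), pass its blade straight down through the narrow slot in the unit's deck to about 40 mm deep, and finish holding it there in the gripper: do not let go, do not rest its handle on the deck, do not force it against the sides. Leave everything else on the counter where it is.

Things in the scene. Friction and masses are not known exactly. Their poses are not given: they have to be found in the camera images.
- unit: White box-shaped disinfecting unit, fixed, 150 (x) x 260 (y) x 96 mm high. Origin: centre of its underside; z up, -x its front (towards the robot), +y its left. In the middle a flat aluminium deck, 70 mm wide (y -35 to +35), top 96 mm high, with the slot. On each side of it lies a bay with a steel cover (centres y +80.5 and -80.5), hinged along its rear edge.
- slot (a point): Centre of the slot's mouth at the top of the deck (unit's x -20, y 0, z 96 mm); axes those of the unit. The slot is 8 mm (x) by 26 mm (y), 2 mm more each way than the wand's blade, goes through the 12 mm thick deck and has a 3 mm chamfer round its mouth. Below lies an empty chamber, its floor 88 mm below the mouth.
- cover_left (a joint): Angle (rad) of the left (+y) cover, a plate 118 mm long, 88 wide, 6 thick with a 12 mm high pull tab at its front end. 0 = shut, level, flush with the deck; grows as the front edge rises; starts at 0.5 to 0.8, limit 0.95. A weak spring lifts it: pressed down it meets a hump at 0.1 rad (6 to 10 N at mid-length), passes it and stays at 0; let go before, it springs back up.
- cover_right (a joint): The same for the right cover (-y side of the unit).
- cover_left_hinge (a point): Middle of the left cover's hinge line, at the height of the shut cover's top (unit's x +60, y +80.5, z 96 mm); it does not move. The shut cover reaches 120 mm from here towards the unit's -x. A vertical push with shut fingers 70 mm in front of this line (unit's -x) meets the cover at every angle and shuts it.
- cover_right_hinge (a point): The same for the right cover (unit's x +60, y -80.5, z 96 mm).
- wand: Dose wand, about 120 g, loose, upright in its holder. Origin: centre of the lower end of its blade; z up along the wand. Steel blade 6 mm (x) by 24 mm (y), 60 mm long; above it, from 60 to 120 mm, a grey block handle 18 mm (x) by 34 mm (y), to be gripped across its 18 mm. It is the same either way round.
- wand_holder: White holder block of the wand, fixed, 60 (x) x 70 (y) x 75 mm high; origin: centre of its underside. The blade hangs in a pocket 10 x 28 mm in its top, the handle's shoulder rests on the top. It may stand left or right of the unit.
- probe: Temperature probe, leave it alone: round handle 26 mm across and 60 mm high on a thin 8 mm rod 60 mm long, upright in a holder like the wand's on the other side. Origin: lower end of the rod.
- probe_holder: Holder of the temperature probe, like the wand's, fixed.
- bowl: Steel bowl, 110 mm across, 45 mm high, bystander; origin: centre of underside.
- beaker: White cup, 60 mm across, 70 mm high, bystander; origin: centre of underside.

How it is judged:
By the outcome, as a careful person would: the job done as asked, in the order asked, and still so for the second after the job is handed in, while the arm keeps its last pose, push and grip.
It also fails if it takes over 64 s, if anything falls off the work surface, if the arm or the gripper's body presses on something with over 40 N, if the wrist force passes 120 N, or if a joint passes its speed limit or range.

### The arm

A 6-joint arm with a two-finger parallel gripper is mounted at the origin on the work surface. World frame = base frame: x ahead of the robot, y to its left, z up, the work surface at z = 0. Lengths are in m, angles in rad, forces in N, time in s.
With the tool pointing down it reaches from about 0.275 to 0.85 m from the base axis. Payload 19 kg.
Tool frame: the origin (TCP) lies at the very end of the fingers, on their centre line; the grasp point (between the pads) lies 19 mm behind it; z points along the fingers, y is the direction in which the jaws open and shut (so a half turn about z gives the same grasp; the last joint's range is limited). The gripper opens to 85 mm and grips with 20 to 120 N. Pads are 22 mm wide; open, the fingers measure 114 mm over their backs; the gripper's body (76 mm by 85 mm) begins 54 mm behind the grasp point. The pads swing forward as they close: fully open they stand 13 mm farther back than shut.
Start: joints at [-1.314, 0.15, 1.437, -0, 1.554, -0.134], TCP at [0.219, -0.532, 0.199] pointing down, gripper open.
Joint ranges: [-2.8, 2.8], [-0.68, 2.1], [0.12, 2.68], [-1.39, 4.53], [0.16, 2.79], [-2.81, 2.81]. Speed limits (rad/s): [1.89, 1.89, 2.22, 3.01, 3.01, 3.01].

### API

Orientations are given as a 3x3 rotation matrix whose columns are the frame's x, y, z axes.
In Python, from cell import arm gives the robot as it stands.
- The arm moves only by the tool servo_tool, never from a script. Its arguments are lists of equal length, an entry for each row: "delta_pos": the shift along the tool's x, y, z in mm, a list of three; "turn": the turn about the tool's z in rad; "claw": the opening, from -1 (shut) to 1 (fully open), so that 0 is half open. A call has 1 to 20 rows; each row is the pose to reach, as a shift and turn from the pose measured when the call began, along the tool's axes at that moment; what a row does not reach only later rows make up. A row lasts 1/8 s, in which the tool goes at most 62.5 mm and 10.7 degrees, less where a joint would pass 70% of its speed; a pose out of reach is approached as far as the arm can. A call with a gripper value outside its range is refused whole. The fingers move at their own pace and stop on an object; the grip force is fixed at half the most. Time passes only in rows, so rows that repeat a pose let the fingers close. It gives the time, the measured TCP pose, the force and the opening at its end, in the units of the state.
- arm.get_state(): the state, without advancing time (a new reading comes with each control period).
- arm.capture(name): name is "scene" or "side" or "wrist"; returns a dict with "image" (400x640x3 uint8, blue, green, red), "intrinsics" (3x3 intrinsics, pixels), "R" (3x3) and "t" (3): a world point X has camera coordinates R X + t. Camera axes: x right, y down, z forward; pixel columns grow to the right and rows downward; lengths in m; the calibration is good to about 2 mm. A picture is of the moment at which its call begins. There is no depth.
- arm.close_job(): hands the job in, once; it reports no verdict.
The state is a dict: "clock": time; "joint_pos": joint angles; "joint_velocities": joint speeds; "joint_efforts": joint torques, N m; "eef_pos": TCP position; "tcp_rot": TCP orientation; "force": force on the tool from outside, world axes, zero at the start; "wrist_torque": the same for the moment, N m; "opening": finger opening in m.
Only numpy, scipy, OpenCV 4.12 (cv2) and the standard library are available. Lean on these libraries where they do the work, as an engineer would, in place of code of your own. Each camera call takes 0.05 s, during which the arm holds its last target.

## Working session

There is one attempt and no reset: what is moved stays moved. The work goes in short steps, Python scripts to look and compute and a tool call to move; the robot and the scene stay as the last step left them, time stands still between calls to the robot, and variables do not carry over. Pictures are saved under pics/ and viewed, and the job is handed in when it is done.

Besides the shell and the picture viewer there is one more tool, called after "Request:" in YAML: its name, and indented under it one key for each argument. servo_tool: Moves the arm, as the interface text tells. Its arguments: {"type":"object","properties":{"delta_pos":{"type":"array","items":{"type":"array","items":{"type":"number"}}},"turn":{"type":"array","items":{"type":"number"}},"claw":{"type":"array","items":{"type":"number"}}},"required":["delta_pos","turn","claw"]}

```bash
ls; mkdir -p pics; python3 - <<'E'
from cell import arm
import cv2,numpy as np
np.set_printoptions(precision=4,suppress=True)
s=arm.get_state()
for k,v in s.items(): print(k,np.array(v))
for n in ["scene","side","wrist"]:
    c=arm.capture(n); cv2.imwrite(f"pics/{n}0.png",c["image"])
    np.savez(f"pics/{n}0.npz",**{k:np.array(v) for k,v in c.items()})
    print(n,c["intrinsics"],c["R"],c["t"], -np.array(c["R"]).T@np.array(c["t"]))
E
```

```text
pics
clock 0.0
joint_pos [-1.314   0.151   1.438  -0.      1.5538 -0.134 ]
joint_velocities [0.0012 0.001  0.0003 0.0008 0.0009 0.0001]
joint_efforts [ -0.0024 -71.3057 -57.0865  -0.0004   0.0088   0.    ]
eef_pos [ 0.2189 -0.5314  0.1986]
tcp_rot [[ 0.9246  0.3809 -0.0003]
 [ 0.3809 -0.9246  0.0012]
 [ 0.0002 -0.0012 -1.    ]]
force [-0.0018 -0.7713  0.3573]
wrist_torque [-0.0484 -0.0366 -0.0094]
opening 0.08524602675230769
scene [[509.3787   0.     321.2871]
 [  0.     509.3787 202.7637]
 [  0.       0.       1.    ]] [[ 0.116   0.9932  0.0044]
 [ 0.8162 -0.0928 -0.5703]
 [-0.566   0.0698 -0.8214]] [-0.0953 -0.4219  1.9547] [ 1.4618 -0.0809  1.3654]
side [[417.6815   0.     317.4751]
 [  0.     417.6815 193.7111]
 [  0.       0.       1.    ]] [[-0.8993 -0.437  -0.0179]
 [-0.2749  0.5967 -0.7539]
 [ 0.3401 -0.6731 -0.6567]] [0.5118 0.2161 0.9786] [0.1869 0.7534 0.8147]
wrist [[304.5498   0.     322.7879]
 [  0.     304.5498 199.0565]
 [  0.       0.       1.    ]] [[ 0.3815 -0.9244 -0.0023]
 [-0.8734 -0.3612  0.3267]
 [-0.3028 -0.1226 -0.9451]] [-0.5733 -0.0436  0.3816] [ 0.2962 -0.4989  0.3736]
```

View pics/scene0.png

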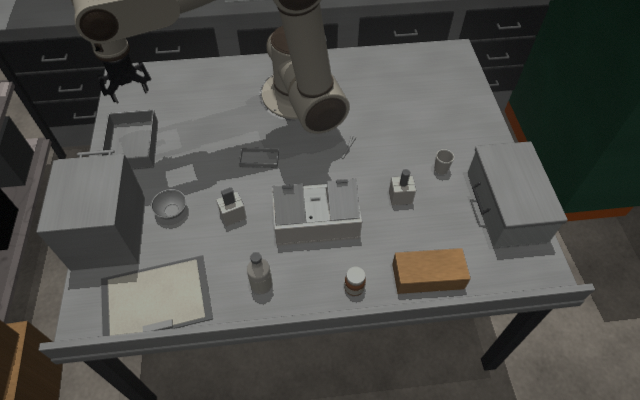

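View pics/side0.png

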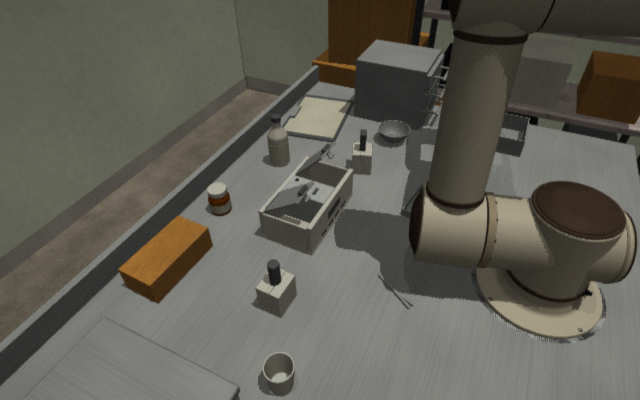

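View pics/wrist0.png

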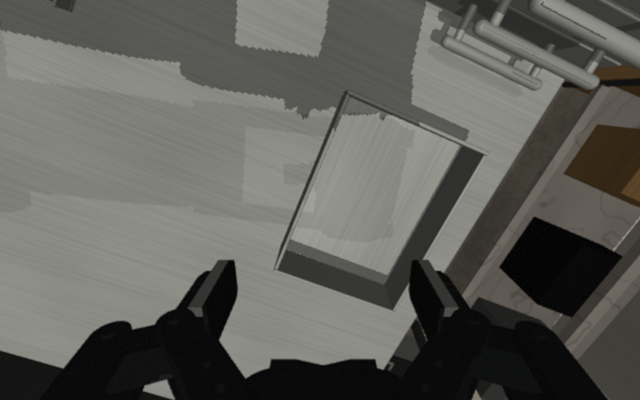

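The scene view shows the unit at about (316,210), holders at (231,205) and (403,190), the bowl at (169,207) and the beaker at (444,162). I'll enlarge these.

```bash
python3 - <<'E'
import cv2,numpy as np
a=cv2.imread("pics/scene0.png")[160:250,205:425]
cv2.imwrite("pics/sc_z.png",cv2.resize(a,None,fx=3.6,fy=3.6,interpolation=cv2.INTER_CUBIC))
b=cv2.imread("pics/side0.png")[120:320,245:385]
cv2.imwrite("pics/sd_z.png",cv2.resize(b,None,fx=3,fy=3,interpolation=cv2.INTER_CUBIC))
E
```

```text
(no output)
```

View pics/sc_z.png

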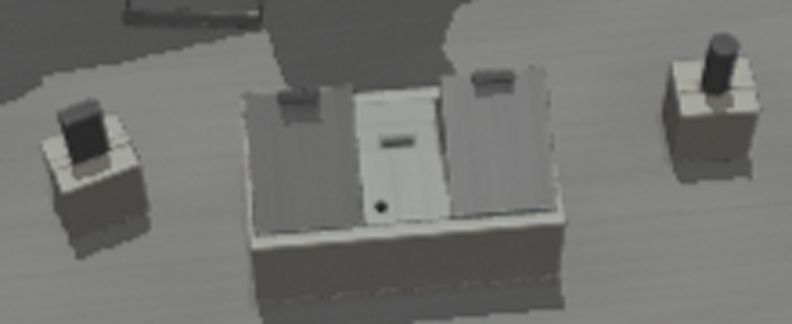

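View pics/sd_z.png

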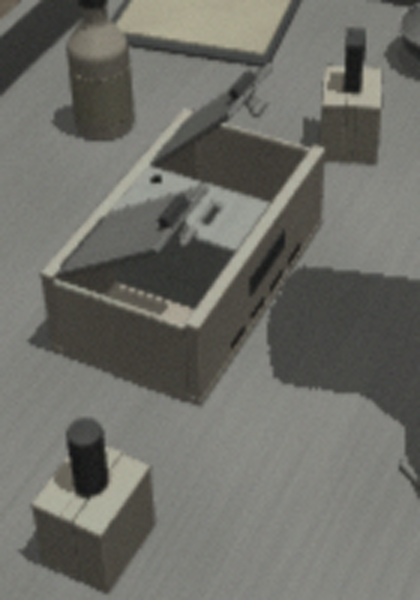

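The wand with the block handle is in the right-hand (-y) holder (zoom 85,130). The round probe is on the left. The slot is at zoom (397,141), the unit's rear top corners at about (252,245) and (562,220). Now I'll turn these into rough positions.

```bash
cat > h.py <<'E'
import numpy as np
np.set_printoptions(precision=4,suppress=True)
def load(n): return np.load(f"pics/{n}.npz")
def ray(c,uv):
    K,R,t=c["intrinsics"],c["R"],c["t"]
    return -R.T@t, R.T@np.linalg.inv(K)@np.array([uv[0],uv[1],1.])
def onz(c,uv,z):
    o,d=ray(c,uv); return o+d*(z-o[2])/d[2]
def proj(c,X):
    p=c["R"]@np.array(X)+c["t"]; p=c["intrinsics"]@p; return p[:2]/p[2]
E
python3 - <<'E'
from h import *
c=load("scene0"); d=load("side0")
S=lambda u,v:(205+(u+.5)/3.6-.5,160+(v+.5)/3.6-.5)
D=lambda u,v:(245+(u+.5)/3-.5,120+(v+.5)/3-.5)
P=lambda n,*a:print(n,onz(*a))
P("slot",c,S(397,141),.096);P("slot side",d,D(211,215),.096)
P("rear R",c,S(253,245),.096);P("rear L",c,S(562,220),.096)
P("side rearL",d,D(45,273),.096);P("side frontL",d,D(193,325),.096);P("side frontR",d,D(322,150),.096);P("side rearR",d,D(186,112),.096)
print("wand holder top corners")
for q in [(42,147),(120,118),(145,163),(65,195)]: P("",c,S(*q),.075)
for q in [(322,70),(380,68),(380,107),(322,103)]: P("side",d,D(*q),.075)
print("wand top z .135")
for q in [(58,110),(98,99),(104,107),(63,120)]: P("",c,S(*q),.135)
for q in [(346,30),(364,30)]: P("side",d,D(*q),.135)
E
```

```text
slot [0.5703 0.0093 0.096 ]
slot side [0.5692 0.0109 0.096 ]
rear R [ 0.6602 -0.1185  0.096 ]
rear L [0.6648 0.1356 0.096 ]
side rearL [0.6627 0.1359 0.096 ]
side frontL [0.5229 0.1377 0.096 ]
side frontR [ 0.5161 -0.1159  0.096 ]
side rearR [ 0.659  -0.1167  0.096 ]
wand holder top corners
 [ 0.5274 -0.2926  0.075 ]
 [ 0.5041 -0.2255  0.075 ]
 [ 0.5541 -0.2054  0.075 ]
 [ 0.5794 -0.2734  0.075 ]
side [ 0.5774 -0.267   0.075 ]
side [ 0.5239 -0.2953  0.075 ]
side [ 0.4997 -0.2303  0.075 ]
side [ 0.5551 -0.2126  0.075 ]
wand top z .135
 [ 0.5346 -0.2696  0.135 ]
 [ 0.5269 -0.2365  0.135 ]
 [ 0.5358 -0.2317  0.135 ]
 [ 0.5454 -0.2656  0.135 ]
side [ 0.5508 -0.2595  0.135 ]
side [ 0.5345 -0.2669  0.135 ]
```

```bash
cat >> h.py <<'E'
def plan(s,target,ang=None,yaw_only=False):
    """delta (mm, tool axes) and turn to bring TCP to target with tool-y at world angle ang"""
    R=np.array(s["tcp_rot"]);p=np.array(s["eef_pos"])
    d=R.T@(np.array(target)-p)*1e3
    cur=np.arctan2(R[1,1],R[0,1]); turn=0 if ang is None else -(ang-cur)
    return d,turn
def brief(s):
    R=np.array(s["tcp_rot"])
    print("t",s["clock"],"pos",np.array(s["eef_pos"]),"ang",np.arctan2(R[1,1],R[0,1]),"z",R[:,2],"F",np.array(s["force"]),"M",np.array(s["wrist_torque"]),"open",s["opening"])
E
python3 - <<'E'
from cell import arm
from h import *
s=arm.get_state();brief(s)
print(plan(s,[0.5785,-0.0705,0.235],-0.018))
E
```

```text
t 0.15 pos [ 0.219  -0.5314  0.1987] ang -1.1800333554330489 z [-0.0002  0.0009 -1.    ] F [-0.4852 -0.2794 -0.4217] M [-0.0136 -0.0544 -0.0618] open 0.08552471260380398
(array([ 508.0082, -289.286 ,  -35.9227]), np.float64(-1.1620333554330489))
```

Request:
servo_tool:
  delta_pos:
    - [10,-6,-20]
    - [30,-18,-36]
    - [62,-35,-36]
    - [100,-57,-36]
    - [140,-80,-36]
    - [180,-103,-36]
    - [220,-125,-36]
    - [260,-148,-36]
    - [300,-171,-36]
    - [340,-194,-36]
    - [380,-216,-36]
    - [418,-238,-36]
    - [450,-256,-36]
    - [478,-272,-36]
    - [497,-283,-36]
    - [508,-289,-36]
    - [508,-289,-36]
    - [508,-289,-36]
  turn: [-0.02,-0.06,-0.14,-0.23,-0.32,-0.41,-0.5,-0.59,-0.68,-0.77,-0.86,-0.95,-1.03,-1.1,-1.14,-1.162,-1.162,-1.162]
  claw: [-1,-1,-1,-1,-1,-1,-1,-1,-1,-1,-1,-1,-1,-1,-1,-1,-1,-1]

```text
clock: 2.4
eef_pos: [0.5782, -0.0714, 0.2351]
tcp_rot: [[0.019, 1.0, -0.0], [1.0, -0.019, 0.001], [0.001, -0.0, -1.0]]
force: [0.9, 0.4, -0.1]
opening: -0.0001
```

```bash
cat > snap.py <<'E'
import sys
from cell import arm
from h import *
import cv2
tag=sys.argv[1]
for n in sys.argv[2:]:
    c=arm.capture(n); cv2.imwrite(f"pics/{n}{tag}.png",c["image"])
    np.savez(f"pics/{n}{tag}.npz",**{k:np.array(v) for k,v in c.items()})
brief(arm.get_state())
E
python3 snap.py 1 wrist
```

```text
t 2.45 pos [ 0.5782 -0.0715  0.2352] ang -0.01938125178660713 z [-0.0002  0.0007 -1.    ] F [-0.0254  0.2461  0.5376] M [-0.0075  0.0393 -0.075 ] open 3.8061754994188025e-05
```

View pics/wrist1.png

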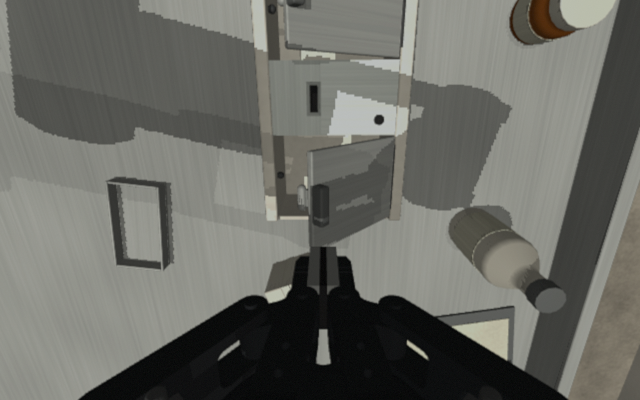

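The slot is at (314,98), the right cover's tab at (320,205), and the closed fingertips at (323,250) stand above that cover. Now I'll measure the slot precisely.

```bash
python3 - <<'E'
from h import *
import cv2
im=cv2.imread("pics/wrist1.png");c=load("wrist1")
a=im[60:145,255:425];cv2.imwrite("pics/w1z.png",cv2.resize(a,None,fx=4.5,fy=4.5,interpolation=cv2.INTER_NEAREST))
g=cv2.cvtColor(im,cv2.COLOR_BGR2GRAY)
m=(g[75:122,300:330]<45).astype(np.uint8)
cs,_=cv2.findContours(m,cv2.RETR_EXTERNAL,cv2.CHAIN_APPROX_NONE)
k=max(cs,key=cv2.contourArea)+np.array([300,75]);r=cv2.minAreaRect(k);print(r)
print("slot@96",onz(c,r[0],.096))
box=cv2.boxPoints(r); print(np.array([onz(c,q,.096) for q in box]))
print("proj tcp",proj(c,[0.5782,-0.0715,0.2352]))
for q in [(271,60),(271,140),(268,218),(406,62),(401,135),(396,220)]: print(q,onz(c,q,.096))
E
```

```text
((313.1871643066406, 98.49220275878906), (25.22810935974121, 6.660886764526367), 87.61405944824219)
slot@96 [0.5693 0.0097 0.096 ]
[[ 0.5659  0.0212  0.096 ]
 [ 0.5724  0.0214  0.096 ]
 [ 0.5728 -0.0021  0.096 ]
 [ 0.5662 -0.0022  0.096 ]]
proj tcp [324.1671 236.0009]
(271, 60) [0.5305 0.0449 0.096 ]
(271, 140) [ 0.525  -0.0298  0.096 ]
(268, 218) [ 0.5153 -0.1158  0.096 ]
(406, 62) [0.6579 0.0408 0.096 ]
(401, 135) [ 0.6576 -0.0272  0.096 ]
(396, 220) [ 0.6581 -0.1208  0.096 ]
```

View pics/w1z.png

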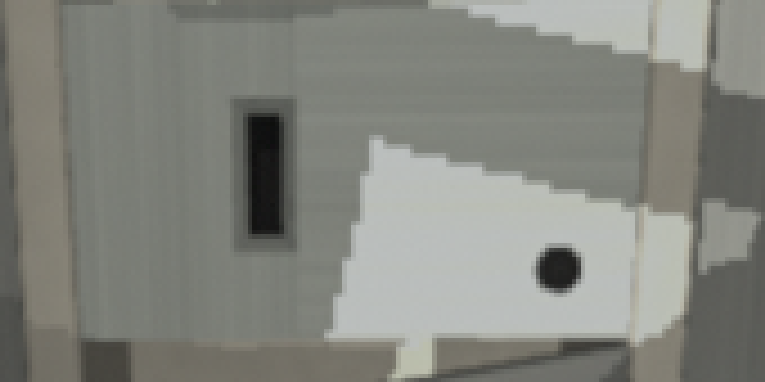

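Request:
servo_tool:
  delta_pos:
    - [0,0,15]
    - [0,0,30]
    - [0,0,45]
    - [0,0,60]
    - [0,0,75]
    - [0,0,90]
    - [0,0,105]
    - [0,0,115]
    - [0,0,122]
    - [0,0,128]
    - [0,0,132]
    - [0,0,135]
    - [0,0,137]
    - [0,0,137]
  turn: [0,0,0,0,0,0,0,0,0,0,0,0,0,0]
  claw: [-1,-1,-1,-1,-1,-1,-1,-1,-1,-1,-1,-1,-1,-1]

```text
clock: 4.2
eef_pos: [0.5782, -0.0714, 0.0981]
tcp_rot: [[0.019, 1.0, -0.0], [1.0, -0.019, 0.001], [0.001, -0.0, -1.0]]
force: [0.2, 0.2, 0.0]
opening: -0.0001
```

```bash
python3 snap.py 2 wrist side
```

```text
t 4.3 pos [ 0.5782 -0.0714  0.0982] ang -0.01932898341399023 z [-0.0002  0.0007 -1.    ] F [ 0.0751  0.7408 -0.0101] M [0.0264 0.0153 0.0314] open 0.00032558314341462615
```

View pics/wrist2.png

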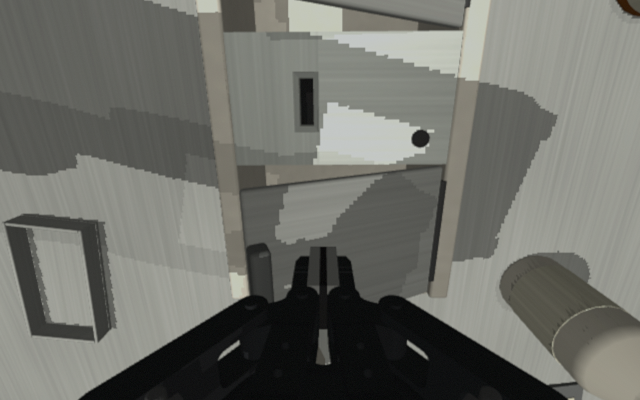

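The force reads zero at z=0.098 and the cover looks about level, so it seems to have snapped past the hump. I'll press slightly further to confirm it has seated.

Request:
servo_tool:
  delta_pos:
    - [0,0,1]
    - [0,0,2]
    - [0,0,3]
    - [0,0,3]
  turn: [0,0,0,0]
  claw: [-1,-1,-1,-1]

```text
clock: 4.8
eef_pos: [0.5782, -0.0714, 0.0951]
tcp_rot: [[0.019, 1.0, -0.0], [1.0, -0.019, 0.001], [0.001, -0.0, -1.0]]
force: [-0.2, 0.1, 0.1]
opening: -0.0002
```

```bash
python3 - <<'E'
from cell import arm
from h import *
s=arm.get_state();brief(s)
print(plan(s,[0.581,0.090,0.235],-0.018))
E
```

```text
t 4.8 pos [ 0.5782 -0.0714  0.0951] ang -0.019400907889804767 z [-0.0003  0.0007 -1.    ] F [-0.227   0.0977  0.0701] M [0.015  0.038  0.0185] open -0.00016676952347269844
(array([ 161.5327,   -0.3324, -139.7393]), np.float64(-0.001400907889804768))
```

Request:
servo_tool:
  delta_pos:
    - [0,0,1]
    - [0,0,2]
    - [0,0,2]
  turn: [0,0,0]
  claw: [-1,-1,-1]

```text
clock: 5.18
eef_pos: [0.5781, -0.0714, 0.093]
tcp_rot: [[0.019, 1.0, -0.0], [1.0, -0.019, 0.001], [0.001, -0.0, -1.0]]
force: [-0.4, -0.4, 0.9]
opening: 0.0005
```

```bash
python3 snap.py 3 side; python3 -c "
import cv2
a=cv2.imread('pics/side3.png')[120:260,235:385];cv2.imwrite('pics/s3z.png',cv2.resize(a,None,fx=4,fy=4,interpolation=cv2.INTER_CUBIC))"
```

```text
t 5.225 pos [ 0.5781 -0.0714  0.0931] ang -0.019412551794378678 z [-0.0004  0.0008 -1.    ] F [0.1194 0.0555 1.0359] M [-0.0006  0.0131  0.0047] open 0.00018628086096766984
```

View pics/s3z.png

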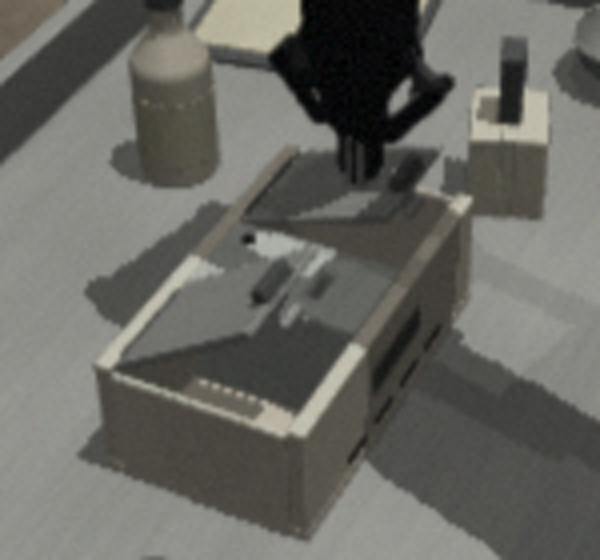

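The side view shows the right cover's front edge still raised. I'll compare the measured fingertip with where the TCP projects.

```bash
python3 - <<'E'
from h import *
d=load("side3")
Z=lambda p:((p-np.array([235,120])+.5)*4-.5)
print("tcp",Z(proj(d,[0.5781,-0.0714,0.0931])))
sl=np.array([.5694,.0098]);X=np.array([np.cos(-.018),np.sin(-.018)]);Y=np.array([-X[1],X[0]])
for a in (0,.1,.2,.3,.4):
  for dy in (44,-44):
    h=sl+X*.080+Y*(-.0805+dy*1e-3)
    f=h-X*.12*np.cos(a)
    print(a,dy,"front",Z(proj(d,[*f,.096+.12*np.sin(a)])),"hinge",Z(proj(d,[*h,.096])))
E
```

```text
tcp [362.2859 216.3812]
0 44 front [400.4046 270.6207] hinge [243.1836 221.9867]
0 -44 front [453.8075 197.6618] hinge [302.3284 153.9191]
0.1 44 front [399.7512 256.5302] hinge [243.1836 221.9867]
0.1 -44 front [453.5383 183.8017] hinge [302.3284 153.9191]
0.2 44 front [397.4433 241.8865] hinge [243.1836 221.9867]
0.2 -44 front [451.6804 169.4509] hinge [302.3284 153.9191]
0.3 44 front [393.4751 226.8479] hinge [243.1836 221.9867]
0.3 -44 front [448.2253 154.7647] hinge [302.3284 153.9191]
0.4 44 front [387.8631 211.5839] hinge [243.1836 221.9867]
0.4 -44 front [443.1859 139.9087] hinge [302.3284 153.9191]
```

```bash
python3 snap.py 4 scene side wrist; python3 - <<'E'
from h import *
import cv2
c=load("scene4");d=load("side4");w=load("wrist4");w2=load("wrist2")
for k in (c,d,w):print(proj(k,[0.5781,-0.0714,0.0931]),proj(k,[0.5781,-0.0714,0.1216]))
a=c["image"][150:250,240:390];a=cv2.resize(a,None,fx=4,fy=4,interpolation=cv2.INTER_CUBIC)
b=d["image"][130:230,260:410];b=cv2.resize(b,None,fx=4,fy=4,interpolation=cv2.INTER_CUBIC)
cv2.imwrite("pics/x4.png",a);cv2.imwrite("pics/y4.png",b)
im=w["image"];print(w["t"],-w["R"].T@w["t"])
E
```

```text
t 5.375 pos [ 0.5781 -0.0714  0.0931] ang -0.01937631580531115 z [-0.0004  0.0008 -1.    ] F [ 0.3641  1.0098 -0.5224] M [-0.0084  0.0039  0.0195] open -0.00020291310045024156
[288.7627 203.8903] [288.3045 198.47  ]
[325.1965 173.7203] [325.1368 165.5441]
[324.1102 235.8892] [324.2798 258.8569]
[-0.5784 -0.0643  0.2619] [0.579  0.0134 0.268 ]
```

View pics/x4.png

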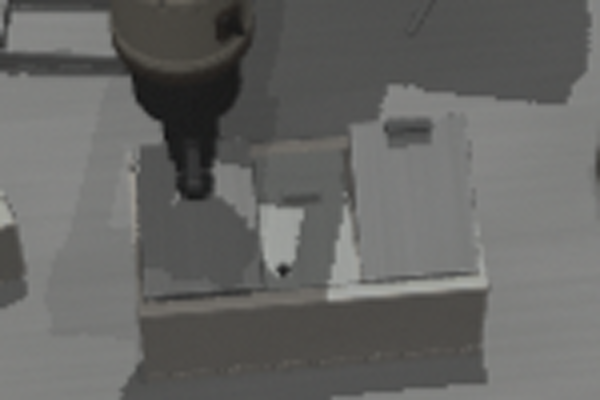

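View pics/y4.png

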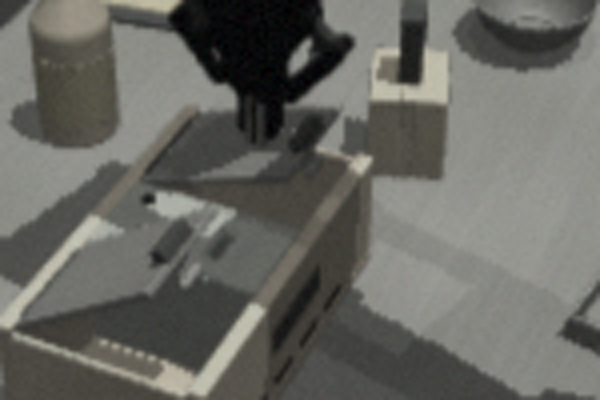

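View pics/wrist4.png

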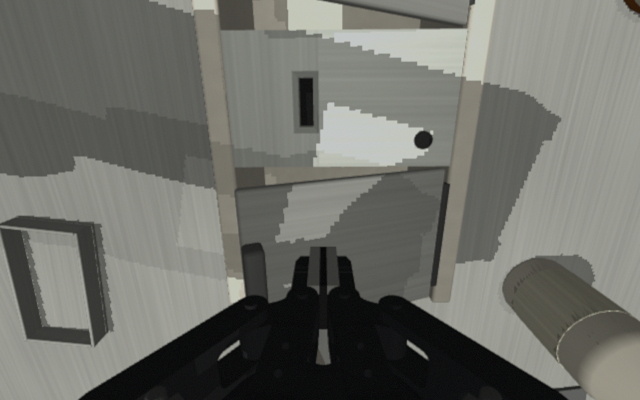

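```bash
python3 - <<'E'
from h import *
import cv2
w=load("wrist4");im=w["image"]
cv2.imwrite("pics/w4z.png",cv2.resize(im[60:260,200:420],None,fx=3,fy=3,interpolation=cv2.INTER_NEAREST))
g=cv2.cvtColor(im,cv2.COLOR_BGR2GRAY)
m=(g[70:135,292:322]<45).astype(np.uint8)
cs,_=cv2.findContours(m,cv2.RETR_EXTERNAL,cv2.CHAIN_APPROX_NONE)
k=max(cs,key=cv2.contourArea)+np.array([292,70]);r=cv2.minAreaRect(k);print(r)
for z in (.08,.096,.124): print(z,onz(w,r[0],z)); 
# tip location: triangulate scene & side
c=load("scene4");d=load("side4")
o1,d1=ray(c,(288.8,199.2));o2,d2=ray(d,(324.5,165.5))
A=np.stack([d1,-d2],1);t=np.linalg.lstsq(A,o2-o1,rcond=None)[0];print(o1+d1*t[0],o2+d2*t[1])
# chamfer outer box
for q in [(293,71),(319,71),(319,133),(293,133)]: print([onz(w,q,z)[:2] for z in (.096,.124)])
E
```

```text
((305.5, 101.5), (47.0, 13.0), 90.0)
0.08 [0.5686 0.0096 0.08  ]
0.096 [0.5695 0.01   0.096 ]
0.124 [0.571  0.0105 0.124 ]
[ 0.5805 -0.0701  0.121 ] [ 0.5798 -0.0709  0.1215]
[array([0.5635, 0.0252]), array([0.566 , 0.0233])]
[array([0.5771, 0.025 ]), array([0.5774, 0.0231])]
[array([ 0.5764, -0.0068]), array([ 0.5768, -0.0035])]
[array([ 0.5619, -0.0066]), array([ 0.5647, -0.0033])]
```

View pics/w4z.png

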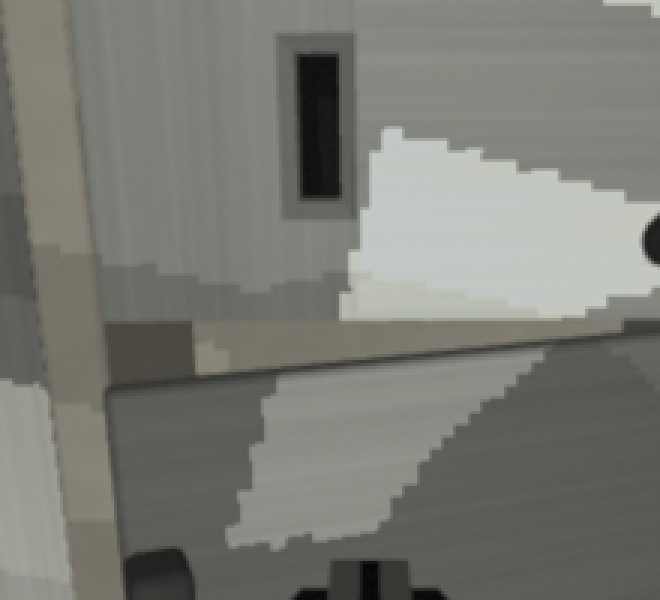

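The wrist camera gives the slot its correct 14×32 mm chamfer size at z=0.096, so camera and arm pose agree. The visible fingertips triangulate to z≈0.121, while the reported TCP is at 0.093. The real tips sit about 27 mm short of the reported TCP, and the cover is still at about 0.35 rad. I'll keep pressing in small steps and watch the force.

Request:
servo_tool:
  delta_pos:
    - [0,0,4]
    - [0,0,8]
    - [0,0,12]
    - [0,0,15]
    - [0,0,17]
    - [0,0,17]
  turn: [0,0,0,0,0,0]
  claw: [-1,-1,-1,-1,-1,-1]

```text
clock: 6.12
eef_pos: [0.5781, -0.0714, 0.0759]
tcp_rot: [[0.019, 1.0, -0.001], [1.0, -0.019, 0.001], [0.001, -0.001, -1.0]]
force: [0.1, 0.1, 0.5]
opening: -0.0003
```

```bash
python3 snap.py 5 side; python3 -c "
import cv2
a=cv2.imread('pics/side5.png')[120:260,235:385];cv2.imwrite('pics/s5z.png',cv2.resize(a,None,fx=4,fy=4,interpolation=cv2.INTER_CUBIC))"
```

```text
t 6.175 pos [ 0.5782 -0.0714  0.076 ] ang -0.019443263779705365 z [-0.0004  0.0008 -1.    ] F [-0.1728  0.3925  1.3271] M [ 0.0555  0.08   -0.0015] open 0.00022400039280148572
```

View pics/s5z.png

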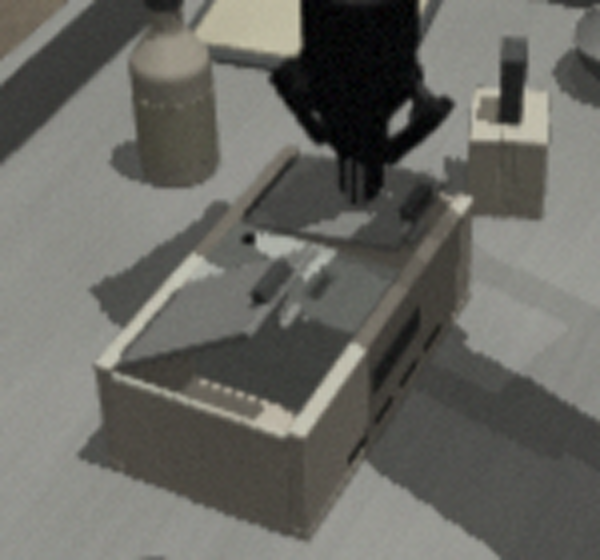

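The cover follows the fingertips down and is now at about 0.15 rad. Continuing.

Request:
servo_tool:
  delta_pos:
    - [0,0,2]
    - [0,0,4]
    - [0,0,6]
    - [0,0,7]
    - [0,0,7]
  turn: [0,0,0,0,0]
  claw: [-1,-1,-1,-1,-1]

```text
clock: 6.8
eef_pos: [0.5781, -0.0714, 0.069]
tcp_rot: [[0.019, 1.0, -0.0], [1.0, -0.019, 0.001], [0.001, -0.0, -1.0]]
force: [-1.8, -0.6, 2.3]
opening: -0.0001
```

Request:
servo_tool:
  delta_pos:
    - [0,0,1]
    - [0,0,2]
    - [0,0,3]
    - [0,0,3]
  turn: [0,0,0,0]
  claw: [-1,-1,-1,-1]

```text
clock: 7.3
eef_pos: [0.5781, -0.0713, 0.0657]
tcp_rot: [[0.019, 1.0, -0.001], [1.0, -0.019, 0.001], [0.001, -0.001, -1.0]]
force: [-0.5, -0.0, -0.1]
opening: 0.0001
```

```bash
python3 snap.py 6 side; python3 -c "
import cv2
a=cv2.imread('pics/side6.png')[120:260,235:385];cv2.imwrite('pics/s6z.png',cv2.resize(a,None,fx=4,fy=4,interpolation=cv2.INTER_CUBIC))"
```

```text
t 7.35 pos [ 0.5781 -0.0713  0.0657] ang -0.019377188601128408 z [-0.0005  0.0009 -1.    ] F [-0.4216 -0.3091 -0.6614] M [0.0083 0.0463 0.0367] open -0.0001261543607825601
```

View pics/s6z.png

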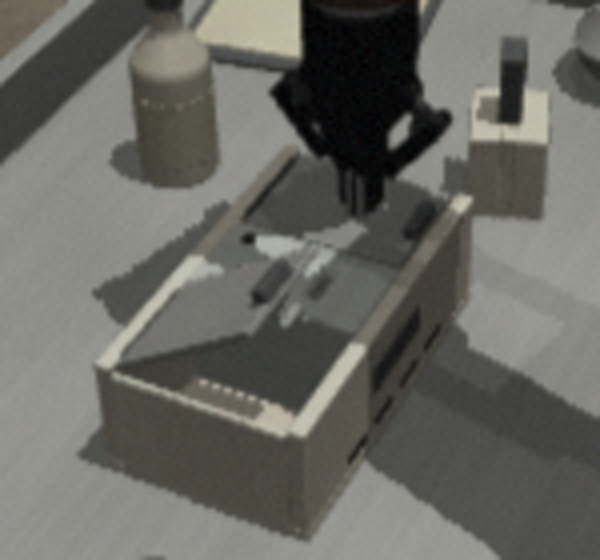

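The cover now looks flush and the force has dropped to zero, so it snapped past the hump. I'll touch down gently to confirm it has seated and to calibrate the tip height.

Request:
servo_tool:
  delta_pos:
    - [0,0,1]
    - [0,0,1.5]
    - [0,0,2]
    - [0,0,2]
  turn: [0,0,0,0]
  claw: [-1,-1,-1,-1]

```text
clock: 7.85
eef_pos: [0.5781, -0.0713, 0.0639]
tcp_rot: [[0.019, 1.0, -0.0], [1.0, -0.019, 0.001], [0.001, -0.0, -1.0]]
force: [-2.4, -0.7, 3.9]
opening: 0.0004
```

Request:
servo_tool:
  delta_pos:
    - [0,0,0.5]
    - [0,0,1]
    - [0,0,1]
  turn: [0,0,0]
  claw: [-1,-1,-1]

```text
clock: 8.22
eef_pos: [0.5782, -0.0714, 0.0638]
tcp_rot: [[0.019, 1.0, 0.0], [1.0, -0.019, 0.001], [0.001, 0.0, -1.0]]
force: [-6.8, 1.9, 13.4]
opening: -0.0001
```

The stop is solid (13 N) at eef z=0.064, where the tips must be at 0.096. The true tips are therefore about 32 mm short of the reported TCP. I'll lift, move over the left cover and check.

Request:
servo_tool:
  delta_pos:
    - [0,0,-15]
    - [0,0,-45]
    - [0,0,-85]
    - [10,0,-120]
    - [35,0,-136]
    - [70,0,-136]
    - [105,0,-136]
    - [135,0,-136]
    - [155,0,-136]
    - [161,0,-136]
    - [161,0,-136]
  turn: [0,0,0,0,0,0,0,0,0,0,0]
  claw: [-1,-1,-1,-1,-1,-1,-1,-1,-1,-1,-1]

```text
clock: 9.6
eef_pos: [0.5814, 0.0892, 0.1999]
tcp_rot: [[0.019, 1.0, 0.0], [1.0, -0.019, 0.0], [0.0, 0.0, -1.0]]
force: [0.4, 0.4, -0.1]
opening: 0.0001
```

```bash
python3 snap.py 7 scene side; python3 - <<'E'
from h import *
import cv2
c=load("scene7");d=load("side7")
p=[0.581,0.09,0.2]
from cell import arm
p=np.array(arm.get_state()["eef_pos"])
for k in(c,d):print(proj(k,p),proj(k,p+[0,0,.031]))
a=cv2.resize(c["image"][130:250,240:390],None,fx=4,fy=4,interpolation=cv2.INTER_CUBIC)
b=cv2.resize(d["image"][100:260,225:385],None,fx=3.5,fy=3.5,interpolation=cv2.INTER_CUBIC)
cv2.imwrite("pics/x7.png",a);cv2.imwrite("pics/y7.png",b)
E
```

```text
t 9.7 pos [0.5814 0.0887 0.1999] ang -0.020068432778706423 z [ 0.0001  0.0004 -1.    ] F [-0.1305 -0.4045 -0.0869] M [ 0.0273  0.0022 -0.0287] open -6.168170545205659e-05
[342.5069 178.59  ] [342.9296 171.9186]
[294.8702 176.1214] [294.1535 165.6346]
```

View pics/x7.png

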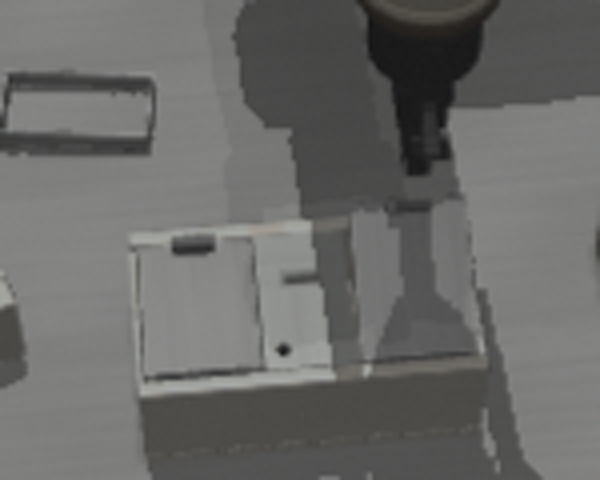

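View pics/y7.png

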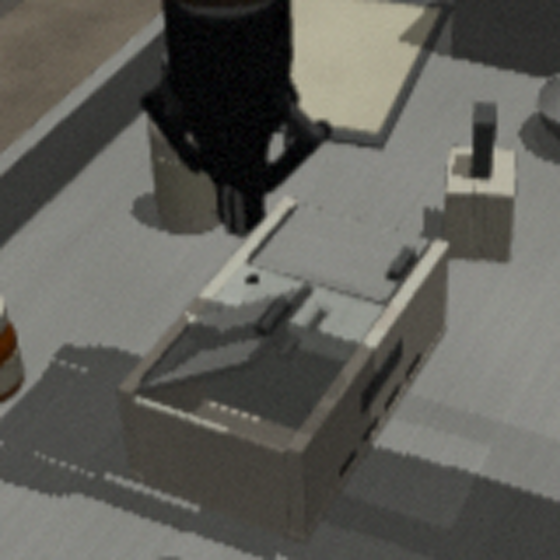

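Right cover: flush and staying shut with the fingers away. In free air the tip matches the projection 31 mm above the reported TCP, which confirms the offset. Now the left cover, down to eef 0.0645.

Request:
servo_tool:
  delta_pos:
    - [0,0,12]
    - [0,0,27]
    - [0,0,42]
    - [0,0,57]
    - [0,0,72]
    - [0,0,87]
    - [0,0,100]
    - [0,0,110]
    - [0,0,118]
    - [0,0,124]
    - [0,0,128]
    - [0,0,131]
    - [0,0,133]
    - [0,0,135]
    - [0,0,136.5]
    - [0,0,136.5]
    - [0,0,136.5]
  turn: [0,0,0,0,0,0,0,0,0,0,0,0,0,0,0,0,0]
  claw: [-1,-1,-1,-1,-1,-1,-1,-1,-1,-1,-1,-1,-1,-1,-1,-1,-1]

```text
clock: 11.82
eef_pos: [0.5815, 0.0888, 0.0638]
tcp_rot: [[0.02, 1.0, 0.001], [1.0, -0.02, 0.0], [0.0, 0.001, -1.0]]
force: [-4.4, 0.0, 8.6]
opening: 0.0003
```

The left cover meets the same solid stop at 0.0638. I'll lift and move over the wand with the jaws open, tool-y along the wand's x (0.334 rad).

```bash
python3 - <<'E'
from cell import arm
from h import *
s=arm.get_state();brief(s)
print(plan(s,[0.537,-0.2505,0.21],0.334))
E
```

```text
t 11.825 pos [0.5815 0.0888 0.0638] ang -0.02002638766594521 z [ 0.0005  0.0004 -1.    ] F [-4.434   0.0051  8.6116] M [ 0.0252  0.8463 -0.0046] open 0.0003137479809515722
(array([-340.0412,  -37.595 , -146.3033]), np.float64(-0.35402638766594524))
```

Request:
servo_tool:
  delta_pos:
    - [0,0,-20]
    - [0,0,-55]
    - [-5,-1,-95]
    - [-20,-2,-130]
    - [-50,-5,-146]
    - [-85,-9,-146]
    - [-120,-13,-146]
    - [-155,-17,-146]
    - [-190,-21,-146]
    - [-225,-25,-146]
    - [-260,-29,-146]
    - [-292,-32,-146]
    - [-320,-35,-146]
    - [-335,-37,-146]
    - [-340,-38,-146]
    - [-340,-38,-146]
    - [-340,-38,-146]
  turn: [0,0,0,-0.02,-0.05,-0.09,-0.13,-0.17,-0.21,-0.25,-0.29,-0.32,-0.34,-0.354,-0.354,-0.354,-0.354]
  claw: [-1,-1,-1,-1,-0.5,0,0.3,0.3,0.3,0.3,0.3,0.3,0.3,0.3,0.3,0.3,0.3]

```text
clock: 13.95
eef_pos: [0.5368, -0.2498, 0.2097]
tcp_rot: [[-0.328, 0.945, 0.001], [0.945, 0.328, 0.0], [0.0, 0.001, -1.0]]
force: [-0.8, 0.0, 0.1]
opening: 0.0557
```

```bash
python3 snap.py 8 wrist side scene; python3 - <<'E'
from h import *
import cv2
c=load("scene8");d=load("side8")
a=cv2.resize(c["image"][130:260,190:390],None,fx=3,fy=3,interpolation=cv2.INTER_CUBIC)
b=cv2.resize(d["image"][100:260,235:405],None,fx=3,fy=3,interpolation=cv2.INTER_CUBIC)
o=np.zeros((480,510+600,3),np.uint8);o[:480,:510]=b;o[:390,510:]=a
cv2.imwrite("pics/xy8.png",cv2.resize(o,None,fx=.72,fy=.72))
E
```

```text
t 14.1 pos [ 0.5367 -0.2499  0.2098] ang 0.3345065999941908 z [ 0.0006  0.0004 -1.    ] F [ 0.2505  0.3618 -0.2388] M [ 0.0299  0.0496 -0.0479] open 0.055291388769829905
```

View pics/xy8.png

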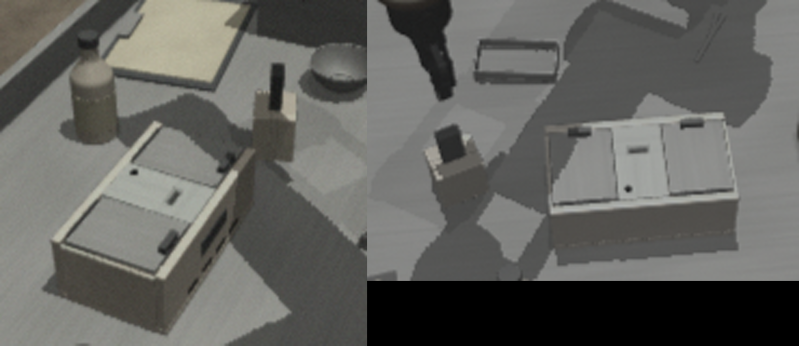

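View pics/wrist8.png

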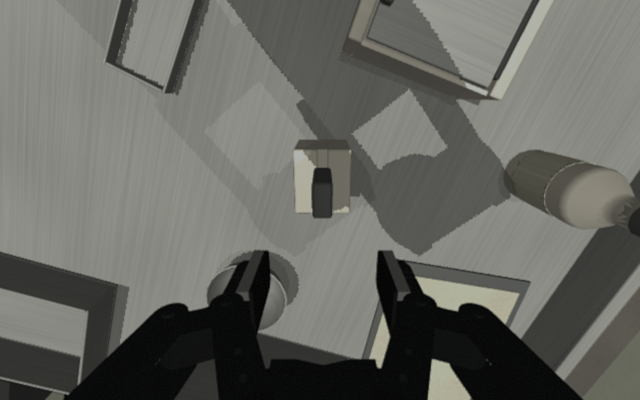

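Both covers are shut and flush. The wand handle is at (322,195) in the wrist view, aligned with the image axes. Now I'll measure its top face.

```bash
python3 - <<'E'
from h import *
import cv2
w=load("wrist8")
cv2.imwrite("pics/w8z.png",cv2.resize(w["image"][130:230,270:375],None,fx=6,fy=6,interpolation=cv2.INTER_NEAREST))
E
```

```text
(no output)
```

View pics/w8z.png

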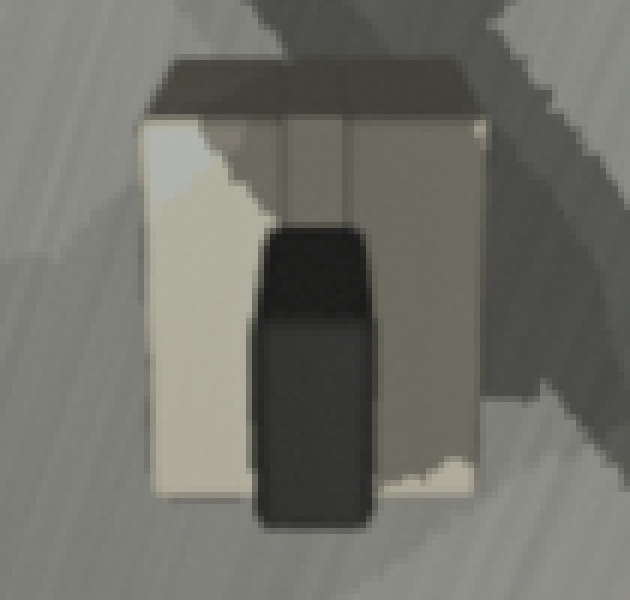

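```bash
python3 - <<'E'
from h import *
from cell import arm
w=load("wrist8")
Z=lambda u,v:(270+(u+.5)/6-.5,130+(v+.5)/6-.5)
s=arm.get_state();R=np.array(s["tcp_rot"]);p=np.array(s["eef_pos"])
def show(n,pts,z):
    P=np.array([onz(w,Z(*q),z) for q in pts]);m=P.mean(0)
    T=(P-p)@R*1e3
    print(n,m,"tool frame mean",T.mean(0)); print(T[:,:2])
show("handle top",[(255,320),(373,320),(371,527),(258,527)],.135)
show("holder top",[(143,117),(487,117),(475,495),(153,495)],.075)
show("handle foot near edge",[(266,229),(364,229)],.075)
E
```

```text
handle top [ 0.5363 -0.2522  0.135 ] tool frame mean [-2.029  -1.2255 74.7527]
[[ 13.8309  -9.6277]
 [ 13.8357   7.1172]
 [-17.8895   7.1411]
 [-17.8929  -9.5328]]
holder top [ 0.5362 -0.2522  0.075 ] tool frame mean [ -1.9841  -1.34   134.7526]
[[ 32.4202 -30.4176]
 [ 32.4414  27.9383]
 [-36.3928  27.8454]
 [-36.4053 -30.7261]]
handle foot near edge [ 0.5314 -0.238   0.075 ] tool frame mean [ 13.0238  -1.2466 134.7551]
[[13.021  -9.7283]
 [13.0265  7.2351]]
```

The handle is centred at (0.5363, -0.2522), which agrees with the holder centre, and its angle is aligned. I'll lower so the real tips are at about 0.095 (eef 0.063).

Request:
servo_tool:
  delta_pos:
    - [-2,-1.3,5]
    - [-2,-1.3,22]
    - [-2,-1.3,42]
    - [-2,-1.3,62]
    - [-2,-1.3,82]
    - [-2,-1.3,102]
    - [-2,-1.3,120]
    - [-2,-1.3,134]
    - [-2,-1.3,143]
    - [-2,-1.3,147]
    - [-2,-1.3,147]
    - [-2,-1.3,147]
  turn: [0,0,0,0,0,0,0,0,0,0,0,0]
  claw: [0.3,0.3,0.3,0.3,0.3,0.3,0.3,0.3,0.3,0.3,0.3,0.3]

```text
clock: 15.6
eef_pos: [0.5365, -0.2524, 0.0633]
tcp_rot: [[-0.328, 0.945, 0.001], [0.945, 0.328, -0.0], [-0.001, 0.001, -1.0]]
force: [-0.3, 1.1, 1.0]
opening: 0.0556
```

```bash
python3 snap.py 9 wrist side; python3 - <<'E'
from h import *
import cv2
d=load("side9")
cv2.imwrite("pics/y9.png",cv2.resize(d["image"][90:220,290:430],None,fx=4,fy=4,interpolation=cv2.INTER_CUBIC))
E
```

```text
t 15.7 pos [ 0.5365 -0.2524  0.0632] ang 0.3345075366475754 z [ 0.0012 -0.     -1.    ] F [ 0.1332 -0.1171  0.4474] M [0.0197 0.0019 0.0242] open 0.055569999332942814
```

View pics/y9.png

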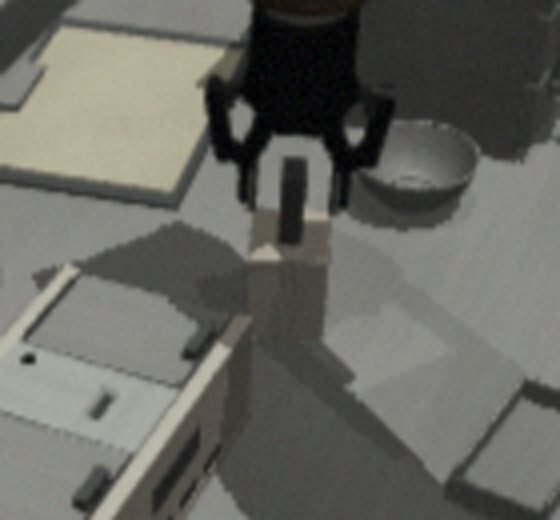

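View pics/wrist9.png

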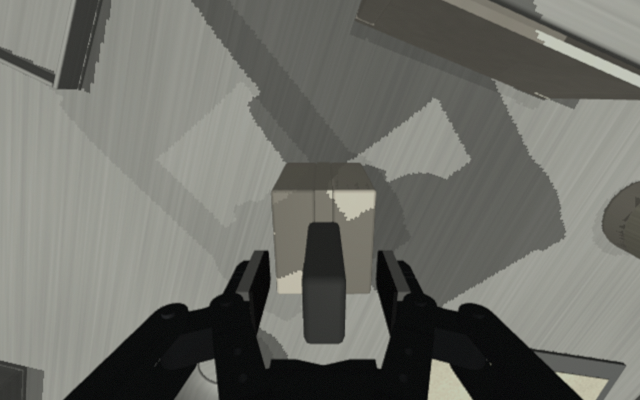

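The fingers straddle the handle symmetrically (pads at columns 268 and 378, handle 303 to 344). Closing.

Request:
servo_tool:
  delta_pos:
    - [0,0,0]
    - [0,0,0]
    - [0,0,0]
    - [0,0,0]
    - [0,0,0]
    - [0,0,0]
    - [0,0,0]
    - [0,0,0]
  turn: [0,0,0,0,0,0,0,0]
  claw: [-1,-1,-1,-1,-1,-1,-1,-1]

```text
clock: 16.7
eef_pos: [0.5366, -0.2524, 0.0634]
tcp_rot: [[-0.328, 0.945, 0.002], [0.945, 0.328, -0.0], [-0.001, 0.001, -1.0]]
force: [-1.4, 0.3, 5.1]
opening: 0.0174
```

Request:
servo_tool:
  delta_pos:
    - [0,0,-5]
    - [0,0,-15]
    - [0,0,-30]
    - [0,0,-50]
    - [0,0,-70]
    - [0,0,-90]
    - [0,0,-110]
    - [0,0,-120]
    - [0,0,-120]
    - [0,0,-120]
  turn: [0,0,0,0,0,0,0,0,0,0]
  claw: [-1,-1,-1,-1,-1,-1,-1,-1,-1,-1]

```text
clock: 17.95
eef_pos: [0.5361, -0.2522, 0.1827]
tcp_rot: [[-0.328, 0.945, 0.001], [0.945, 0.328, 0.0], [0.0, 0.001, -1.0]]
force: [-0.5, -0.0, -1.2]
opening: 0.0175
```

```bash
python3 snap.py 10 wrist side scene; python3 - <<'E'
from h import *
import cv2
d=load("side10");c=load("scene10")
o=np.zeros((560,800,3),np.uint8)
a=cv2.resize(d["image"][60:200,270:370],None,fx=4,fy=4,interpolation=cv2.INTER_CUBIC)
b=cv2.resize(c["image"][120:260,190:290],None,fx=4,fy=4,interpolation=cv2.INTER_CUBIC)
o[:,:400]=a;o[:,400:]=b
cv2.imwrite("pics/xy10.png",o)
E
```

```text
t 18.1 pos [ 0.5362 -0.2522  0.1828] ang 0.3345656977182677 z [ 0.0006  0.0004 -1.    ] F [-0.2151 -0.8705 -1.4008] M [-0.0066 -0.0275 -0.0426] open 0.017067688337849874
```

View pics/xy10.png

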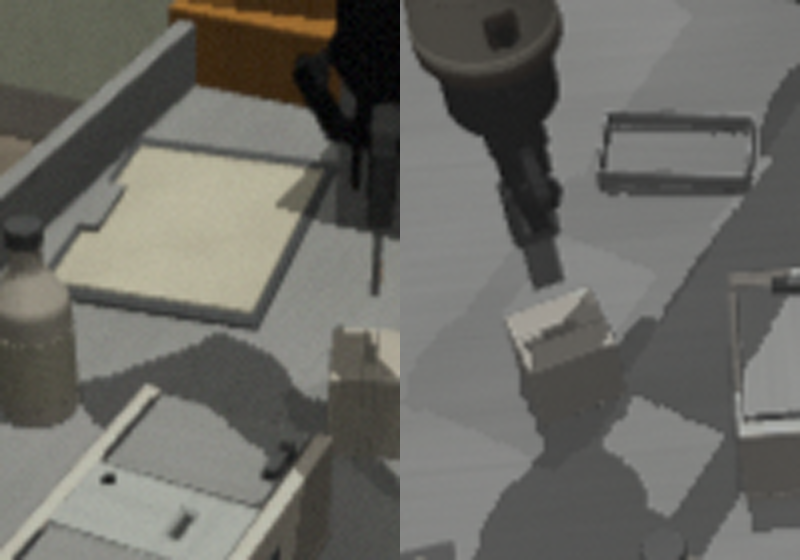

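View pics/wrist10.png

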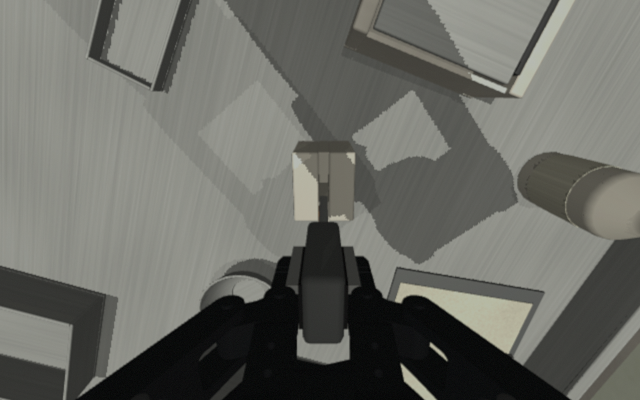

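```bash
python3 - <<'E'
from h import *
import cv2
w=load("wrist10");w9=load("wrist9")
cv2.imwrite("pics/w10z.png",cv2.resize(np.hstack([w["image"][170:350,285:365],w9["image"][210:390,285:365]]),None,fx=3.3,fy=3.3,interpolation=cv2.INTER_NEAREST))
d=load("side10");c=load("scene10")
p=np.array([.5362,-.2522,.1345])
print("tip side",proj(d,p),"scene",proj(c,p))
Y=np.array([-.328,.945,0])
for e in(-.012,.012):print(proj(d,p+e*Y),proj(c,p+e*Y),proj(w,p+e*Y))
E
```

```text
tip side [363.6773 132.1227] scene [226.651 190.187]
[363.8185 129.9446] [222.8417 191.5913] [323.5415 223.1988]
[363.534  134.3326] [230.4452 188.7883] [323.5997 194.5622]
```

View pics/w10z.png

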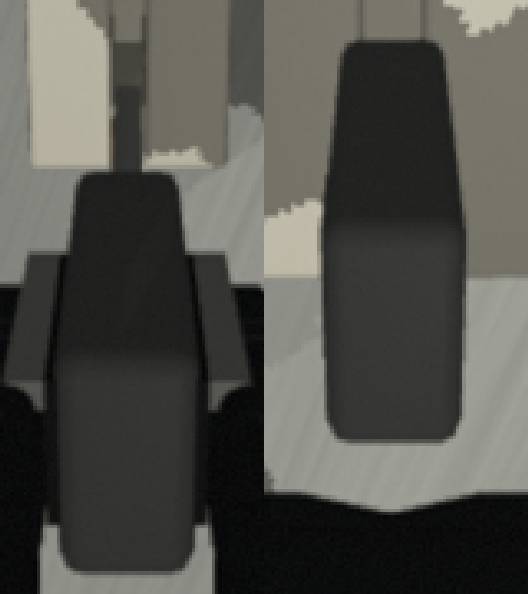

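```bash
python3 - <<'E'
from h import *
w=load("wrist10")
Z=lambda u,v:(285+(u+.5)/3.3-.5,170+(v+.5)/3.3-.5)
p=np.array([.5362,-.2522,.1828]);R=np.array([[-.328,.945,0],[.945,.328,0],[0,0,-1.]])
for z,pts in((.2545,[(57,355),(199,355),(194,573),(60,573)]),(.1945,[(77,171),(181,171)]),(.1345,[(113,86),(142,86)])):
    T=np.array([(onz(w,Z(*q),z)-p)@R*1e3 for q in pts]);print(T[:,:2],T.mean(0))
E
```

```text
[[ 17.1755  -8.9082]
 [ 17.1864   8.0052]
 [-15.6288   8.169 ]
 [-15.6364  -9.216 ]] [  0.7742  -0.4875 -71.7   ]
[[15.2182 -9.2751]
 [15.2326  9.0504]] [ 15.2254  -0.1124 -11.7   ]
[[11.0698 -3.6322]
 [11.0755  3.1543]] [11.0727 -0.239  48.3   ]
```

The wand is centred in the tool to within 1 mm (tool x ≈ 0, tool y ≈ -0.2), with the blade tip at eef z − 48 mm. Moving above the slot.

```bash
python3 - <<'E'
from cell import arm
from h import *
s=arm.get_state();print(plan(s,[0.5696,0.0097,0.185],-0.018))
E
```

```text
(array([236.4454, 117.5986,  -2.1303]), np.float64(0.35256569771826773))
```

Request:
servo_tool:
  delta_pos:
    - [6,3,-2]
    - [20,10,-2]
    - [42,21,-2]
    - [68,34,-2]
    - [94,47,-2]
    - [120,60,-2]
    - [146,73,-2]
    - [172,86,-2]
    - [196,98,-2]
    - [216,107,-2]
    - [229,114,-2]
    - [235,117,-2]
    - [236.5,117.6,-2]
    - [236.5,117.6,-2]
    - [236.5,117.6,-2]
  turn: [0.01,0.03,0.06,0.1,0.14,0.18,0.22,0.26,0.29,0.32,0.34,0.352,0.353,0.353,0.353]
  claw: [-1,-1,-1,-1,-1,-1,-1,-1,-1,-1,-1,-1,-1,-1,-1]

```text
clock: 19.98
eef_pos: [0.5695, 0.0093, 0.1849]
tcp_rot: [[0.019, 1.0, 0.001], [1.0, -0.019, 0.0], [0.0, 0.001, -1.0]]
force: [-0.6, 0.6, -0.3]
opening: 0.0173
```

```bash
python3 snap.py 11 wrist side scene; python3 - <<'E'
from h import *
import cv2
d=load("side11");c=load("scene11");w=load("wrist11")
o=np.zeros((500,800,3),np.uint8)
o[:,:400]=cv2.resize(d["image"][95:220,270:370],None,fx=4,fy=4,interpolation=cv2.INTER_CUBIC)
o[:,400:]=cv2.resize(c["image"][130:255,260:360],None,fx=4,fy=4,interpolation=cv2.INTER_CUBIC)
cv2.imwrite("pics/xy11.png",o)
cv2.imwrite("pics/w11z.png",cv2.resize(w["image"][130:290,250:400],None,fx=4,fy=3.7,interpolation=cv2.INTER_NEAREST))
E
```

```text
t 20.125 pos [0.5696 0.0095 0.1849] ang -0.01876416306374541 z [ 0.0006  0.0003 -1.    ] F [ 0.5282 -0.3612 -0.9733] M [-0.0025  0.0027 -0.0229] open 0.017253164780916038
```

View pics/xy11.png

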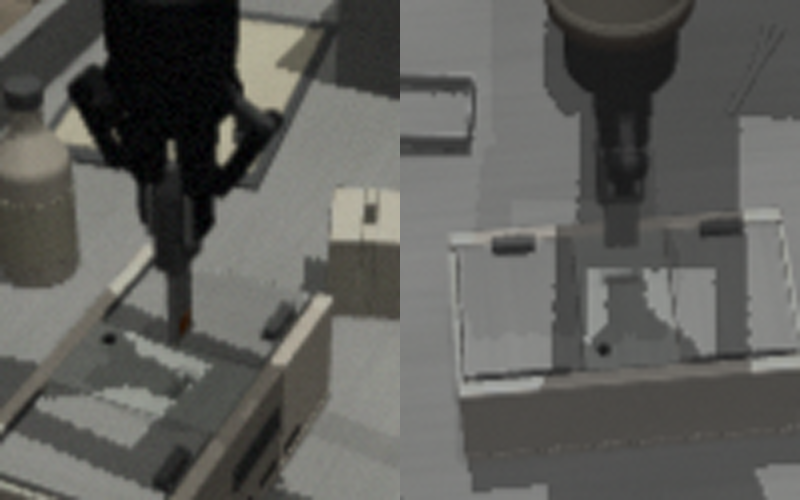

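View pics/w11z.png

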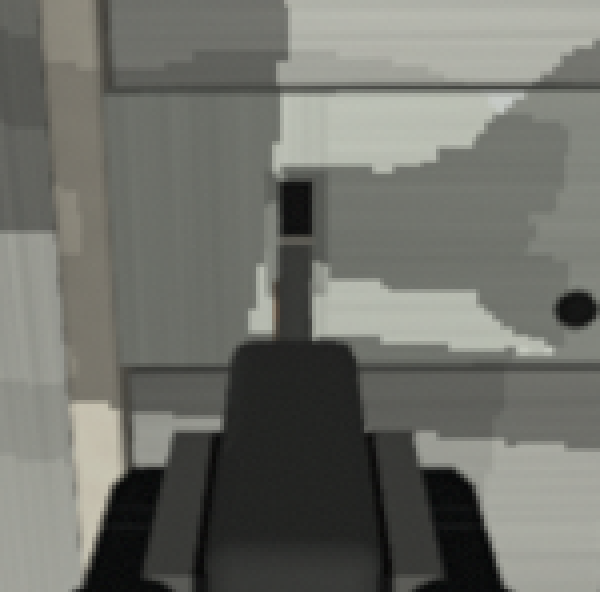

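The blade (zoom columns 277–312) stands nearly in line with the slot (281–313). I'll quantify the residual.

```bash
python3 - <<'E'
from h import *
from cell import arm
w=load("wrist11")
Z=lambda u,v:(250+(u+.5)/4-.5,130+(v+.5)/3.7-.5)
s=arm.get_state();p=np.array(s["eef_pos"]);R=np.array(s["tcp_rot"])
def sh(n,z,pts):
    T=np.array([(onz(w,Z(*q),z)-p)@R*1e3 for q in pts]);print(n,T[:,:2].round(2).tolist(),T.mean(0))
zt=p[2]-.0483
sh("blade tip",zt,[(278,242),(312,242)])
sh("slot chamfer outer top",.096,[(267,168),(326,168)])
sh("slot throat? edge",.093,[(281,181),(313,181)])
sh("slot lines at row 230",.093,[(281,230),(313,230)])
sh("lid seam lines (y=+35,-35)",.096,[(290,89),(290,369)])
E
```

```text
blade tip [[11.12, -3.77], [11.12, 2.79]] [11.1211 -0.4924 48.3034]
slot chamfer outer top [[16.52, -6.69], [16.52, 6.47]] [16.5198 -0.1111 88.8675]
slot throat? edge [[12.47, -3.61], [12.47, 3.64]] [12.4676  0.0156 91.8662]
slot lines at row 230 [[-0.11, -3.64], [-0.11, 3.71]] [-0.1126  0.0365 91.862 ]
lid seam lines (y=+35,-35) [[35.68, -1.56], [-36.54, -1.57]] [-0.4328 -1.5641 88.8609]
```

The residual is about 0.4 mm in both axes, so I'll correct by that and lower to just inside the mouth.

Request:
servo_tool:
  delta_pos:
    - [0.4,0.4,3]
    - [0.4,0.4,10]
    - [0.4,0.4,19]
    - [0.4,0.4,28]
    - [0.4,0.4,34]
    - [0.4,0.4,38]
    - [0.4,0.4,41]
    - [0.4,0.4,43]
    - [0.4,0.4,43]
  turn: [0,0,0,0,0,0,0,0,0]
  claw: [-1,-1,-1,-1,-1,-1,-1,-1,-1]

```text
clock: 21.25
eef_pos: [0.57, 0.0099, 0.1419]
tcp_rot: [[0.019, 1.0, 0.001], [1.0, -0.019, 0.0], [0.0, 0.001, -1.0]]
force: [-0.3, -0.6, -0.2]
opening: 0.0173
```

```bash
python3 snap.py 12 wrist; python3 - <<'E'
from h import *
import cv2
w=load("wrist12")
cv2.imwrite("pics/w12z.png",cv2.resize(w["image"][110:290,250:400],None,fx=4,fy=3.3,interpolation=cv2.INTER_NEAREST))
E
```

```text
t 21.3 pos [0.57   0.0099 0.142 ] ang -0.018793315436397152 z [ 0.0007  0.0003 -1.    ] F [-0.3248 -0.0737 -0.5591] M [-0.0343 -0.0081  0.0072] open 0.0175094807639286
```

View pics/w12z.png

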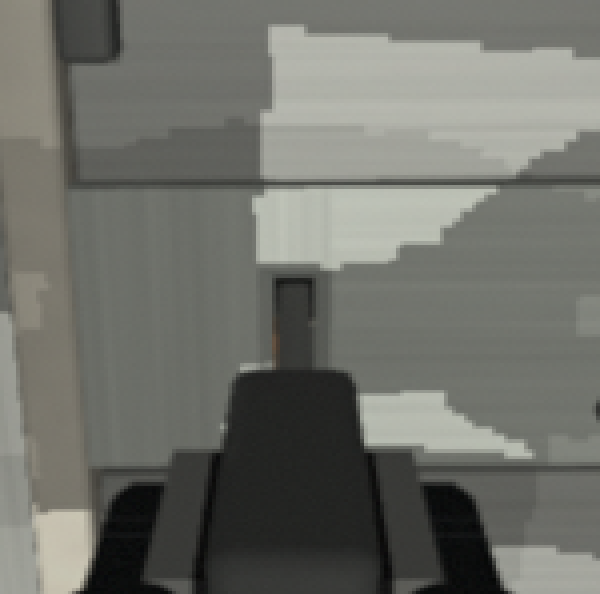

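The blade tip sits in the mouth, centred in the chamfer, with no contact force. Continuing 14 mm.

Request:
servo_tool:
  delta_pos:
    - [0,0,2]
    - [0,0,5]
    - [0,0,8]
    - [0,0,11]
    - [0,0,14]
    - [0,0,14]
  turn: [0,0,0,0,0,0]
  claw: [-1,-1,-1,-1,-1,-1]

```text
clock: 22.05
eef_pos: [0.57, 0.0099, 0.1277]
tcp_rot: [[0.019, 1.0, 0.0], [1.0, -0.019, 0.0], [0.0, 0.0, -1.0]]
force: [0.1, -0.0, -0.7]
opening: 0.0177
```

```bash
python3 snap.py 13 wrist; python3 - <<'E'
from h import *
import cv2
w=load("wrist13")
cv2.imwrite("pics/w13z.png",cv2.resize(w["image"][150:250,280:370],None,fx=6,fy=6,interpolation=cv2.INTER_NEAREST))
E
```

```text
t 22.1 pos [0.57   0.0099 0.1279] ang -0.018822894304323844 z [ 0.0006  0.0003 -1.    ] F [-0.219  -0.1065 -0.6762] M [-0.0148 -0.0521 -0.0362] open 0.01762990077897248
```

View pics/w13z.png

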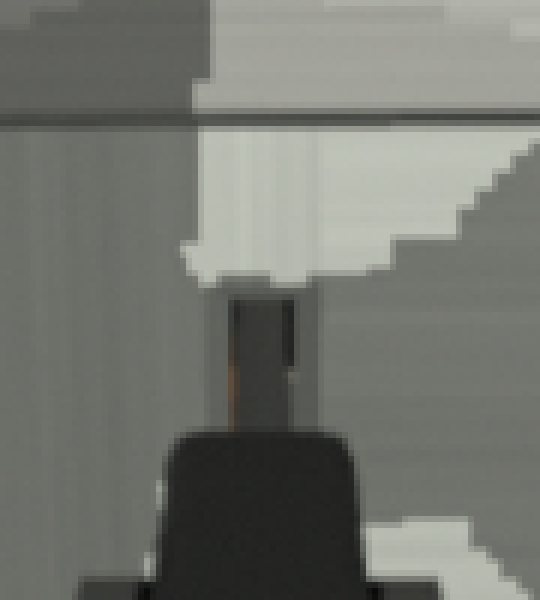

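No force. The blade is about 0.3 mm off centre towards the image left and about 0.3 mm towards the top. I'll correct that and continue to 40 mm depth (eef 0.104).

Request:
servo_tool:
  delta_pos:
    - [-0.3,0.3,0]
    - [-0.3,0.3,3]
    - [-0.3,0.3,7]
    - [-0.3,0.3,11]
    - [-0.3,0.3,15]
    - [-0.3,0.3,19]
    - [-0.3,0.3,22]
    - [-0.3,0.3,24]
    - [-0.3,0.3,24]
    - [-0.3,0.3,24]
  turn: [0,0,0,0,0,0,0,0,0,0]
  claw: [-1,-1,-1,-1,-1,-1,-1,-1,-1,-1]

```text
clock: 23.35
eef_pos: [0.5704, 0.0095, 0.104]
tcp_rot: [[0.019, 1.0, 0.001], [1.0, -0.019, 0.0], [0.0, 0.001, -1.0]]
force: [-0.6, -0.6, -1.1]
opening: 0.0175
```

```bash
python3 snap.py 14 wrist side scene; python3 - <<'E'
from h import *
import cv2
w=load("wrist14");d=load("side14");c=load("scene14")
o=np.zeros((560,800,3),np.uint8)
o[:,:400]=cv2.resize(d["image"][110:250,270:370],None,fx=4,fy=4,interpolation=cv2.INTER_CUBIC)
o[:,400:]=cv2.resize(w["image"][140:280,270:370],None,fx=4,fy=4,interpolation=cv2.INTER_NEAREST)
cv2.imwrite("pics/xy14.png",o)
p=np.array([.57,.0096,0])
for z in(.096,.112,.116,.120): print(z,[((proj(d,p+[0.009,e,z])-[270,110]+.5)*4).round(0) for e in(-.017,.017)],[((proj(w,p+[0,.017,z])-[270,140]+.5)*4).round(0)])
E
```

```text
t 23.5 pos [0.5704 0.0095 0.104 ] ang -0.018829101151238804 z [ 0.0008  0.0003 -1.    ] F [-0.191  -0.5274 -1.824 ] M [-0.0425 -0.0081 -0.0252] open 0.0176055875503906
0.096 [array([181., 307.]), array([158., 337.])] [array([214., 267.])]
0.112 [array([180., 289.]), array([157., 319.])] [array([214., 305.])]
0.116 [array([180., 284.]), array([157., 314.])] [array([214., 315.])]
0.12 [array([180., 279.]), array([157., 309.])] [array([214., 326.])]
```

View pics/xy14.png

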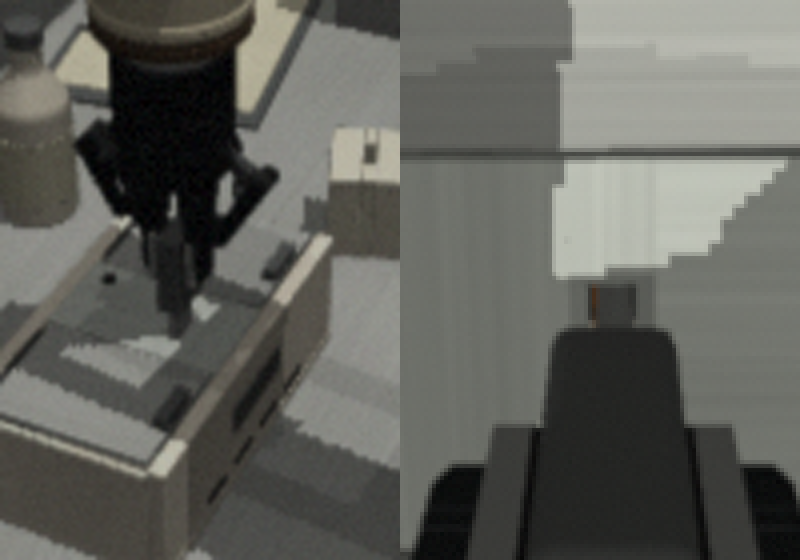

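View pics/scene14.png

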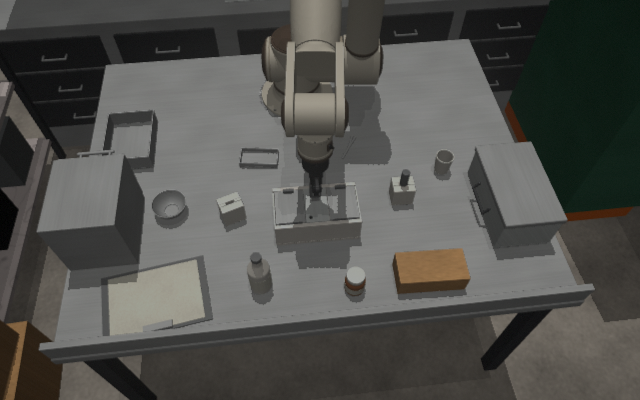

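At depth, force is under 2 N including the wand's 1.2 N weight. The handle foot is about 20 mm above the deck and the bystanders are undisturbed. The blade now sits about 0.3 mm right of the throat's centre, so I'll nudge it back slightly and let it settle.

Request:
servo_tool:
  delta_pos:
    - [0,-0.2,0]
    - [0,-0.2,0]
    - [0,-0.2,0]
    - [0,-0.2,0]
  turn: [0,0,0,0]
  claw: [-1,-1,-1,-1]

```text
clock: 24.0
eef_pos: [0.5702, 0.0096, 0.104]
tcp_rot: [[0.019, 1.0, 0.001], [1.0, -0.019, 0.0], [0.0, 0.001, -1.0]]
force: [0.5, 0.4, -1.1]
opening: 0.0174
```

```bash
python3 snap.py 15 wrist scene side; python3 - <<'E'
from h import *
import cv2
w=load("wrist15");d=load("side15");c=load("scene15")
o=np.zeros((500,800,3),np.uint8)
o[:,:400]=cv2.resize(c["image"][165:245,260:370],(400,500-0))
o[:,400:]=cv2.resize(w["image"][190:240,300:340],None,fx=10,fy=10,interpolation=cv2.INTER_NEAREST)
cv2.imwrite("pics/xy15.png",o)
for n in("scene",):
    a=load(n+"0")["image"];b=c["image"]
    for nm,(u,v) in dict(bowl=(169,207),beaker=(444,162),probe=(403,190)).items():
        q=a[v-14:v+14,u-14:u+14];r=cv2.matchTemplate(b[v-20:v+20,u-20:u+20],q,cv2.TM_CCOEFF_NORMED);print(nm,cv2.minMaxLoc(r)[1::2])
E
```

```text
t 24.15 pos [0.5702 0.0095 0.104 ] ang -0.01881301584118701 z [ 0.0008  0.0003 -1.    ] F [ 1.0204 -0.3816 -1.2772] M [-0.0363  0.0631 -0.0122] open 0.01758277697560136
bowl (0.9826229810714722, (6, 6))
beaker (0.9995132088661194, (6, 6))
probe (0.9997627139091492, (6, 6))
```

View pics/xy15.png

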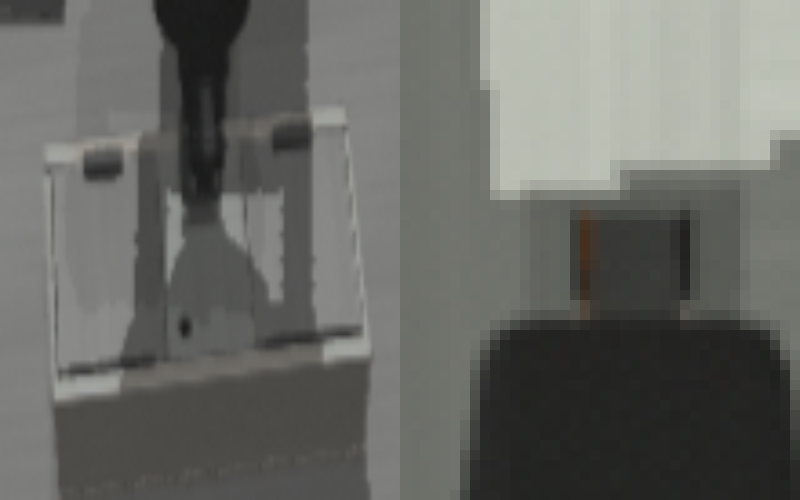

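The blade now has clear gaps on both sides, both covers are flush, and the bowl, beaker and probe are where they were. Handing in.

```bash
python3 -c "
from cell import arm
print(arm.close_job())"
```

```text
the job is handed in; nothing more can be done
None
```

Both covers are shut, and the dose wand is held in the gripper with its blade about 40 mm down the slot. I handed the job in at about 24 s of the 64 s allowed.

**Covers:** I pressed the right cover, then the left. Each ended on a solid stop (13 N and 9 N). Both still looked flush in the last scene picture.

**Wand:** I took it from the right-hand holder, gripped it across its 18 mm sides and lowered it in small steps. At the last check:
- The blade had a visible gap on both 8 mm sides of the slot. On the 26 mm axis I could see only one end, because the handle hides the other.
- The side force was about 1 N, and the vertical force was about the wand's own weight.
- The handle was about 20 mm above the deck.
- The depth comes from the arm's height reading plus the wand's seat height in its holder. A camera check of the handle's foot agreed to about 1 mm.

**Bystanders:** The bowl, beaker and probe match their first positions in the scene picture.

**Disagreement found:** The shut fingers end about 31 mm short of the reported TCP. My first press on the right cover therefore stopped too early, at about 0.35 rad. I confirmed the offset in two camera views and by contact with the shut cover, and used it for everything after that.

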